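# Tension the spoked tube cradle and pin it

### The job

The spokes of the cradle round the glass power tube have gone slack: beginning with the wing nipple farthest from the pair of drilled ears and working round the rim towards the ears, tighten the first wing nipple by one quarter turn, the second by two quarter turns and the third by one quarter turn (right-hand, clockwise looking down on the wing). Then take the lock pin from its wooden block and push it down through both ears until its collar sits on the upper one, and let go. Leave the glass tube and everything else on the bench where it stands.

Things in the scene. Friction and masses are not known exactly. Their poses are not given: they have to be found in the camera images.
- cradle: tube cradle, fixed: 260 mm base disc, bare steel rim 230 mm across (centre line), 14 mm thick, 125 mm above the bench. Origin: underside centre, z up. Round the rim, counter-clockwise from its x axis seen from above: wing nipples at 122 (first), 170 (second), 218 degrees (third); drilled ears at 268; short round caps, to be left, at 350 and 60. Its -x side faces the robot within 0.4 rad.
- wing_1 (a point): centre of the first nipple's wing: plain metal, 60 mm long, 14 thick, 36 high, on a 20 mm sleeve on the rim; 43 mm from the rim's centre line along the nipple's axis. Axes: z = nipple's axis, away from the rim (leans outward from the cradle's centre, 24 degrees from vertical); y along the wing's length, x through its thickness; x and y turn with the wing.
- wing_2 (a point): centre of the second nipple's wing: plain metal, 60 mm long, 14 thick, 36 high, on a 20 mm sleeve on the rim; 43 mm from the rim's centre line along the nipple's axis. Axes: z = nipple's axis, away from the rim (leans outward from the cradle's centre, 24 degrees from vertical); y along the wing's length, x through its thickness; x and y turn with the wing.
- wing_3 (a point): centre of the third nipple's wing: plain metal, 60 mm long, 14 thick, 36 high, on a 20 mm sleeve on the rim; 43 mm from the rim's centre line along the nipple's axis. Axes: z = nipple's axis, away from the rim (leans outward from the cradle's centre, 24 degrees from vertical); y along the wing's length, x through its thickness; x and y turn with the wing.
- nipple_1 (a joint): turn of the first nipple (rad) about its leaning axis; grows as it is tightened (clockwise looking down on the wing from outside). Starts within 0.12 of 0, wing lying along the rim; a quarter turn is 1.57. Friction about 0.12 N m; it stays where it is left; free from -0.3 to 5.0.
- nipple_2 (a joint): turn of the second nipple (rad) about its leaning axis; grows as it is tightened (clockwise looking down on the wing from outside). Starts within 0.12 of 0, wing lying along the rim; a quarter turn is 1.57. Friction about 0.12 N m; it stays where it is left; free from -0.3 to 5.0.
- nipple_3 (a joint): turn of the third nipple (rad) about its leaning axis; grows as it is tightened (clockwise looking down on the wing from outside). Starts within 0.12 of 0, wing lying along the rim; a quarter turn is 1.57. Friction about 0.12 N m; it stays where it is left; free from -0.3 to 5.0.
- ear_hole (a point): centre of the mouth of the 20 mm hole in the upper ear, on its upper face, 132 mm above the bench, 158 mm from the cradle's centre; axis vertical. The ears are steel plates 10 mm thick, 44 mm wide, reaching 182 mm from the centre; the lower one has the same hole straight below, its upper face 46 mm lower.
- pin_head (a point): centre of the lock pin's head, a flat block 50 mm long (its x), 16 thick (y), 44 high, above a collar 28 mm across, 8 thick, and a round steel shank 14 mm thick, 85 long, tapered tip. 110 to 230 g. z up. This point is 30 mm above the collar's underside, 115 mm above the tip. It stands in a wooden block 90 x 90 x 100 mm high, shank in an 18 mm hole, collar on the block.
- pin: the lock pin; origin at the tip of its shank, 115 mm straight below the head's centre; z along the pin, to the head.
- tube: glass power tube, 80 mm across, 250 mm tall, standing loose in the cradle's ceramic cup with its foot 18 mm above the bench, so its top is 268 mm above the bench. Origin: centre of its underside.
- insulator: ribbed white ceramic insulator, 56 mm across, 75 mm tall, standing. Origin: centre of its underside.
- spare_ring: white ceramic ring lying flat, 72 mm across, 24 mm high. Origin: centre of its underside.
- spare_tube: smaller glass power tube, 80 mm across, 180 mm tall, standing on the bench. Origin: centre of its underside.
- mug: white mug, 76 mm across, 85 mm tall. Origin: centre of its underside.
- choke: small wound choke, a block 56 x 70 x 68 mm high. Origin: centre of its underside.
- jar: closed jar, 64 mm across, 85 mm tall. Origin: centre of its underside.
Things that resemble listed ones, but are neither listed nor needed, are in the scene too. What is shaped like the pin but blue or orange is not meant.

How it is judged:
On the way, in this order (a step that is already met when the one before it is completed fails the run):
1. the first nipple is tightened by one quarter turn (value of joint nipple_1 between 1.221 and 1.921 rad), for 0.2 s.
2. the second nipple is tightened by two quarter turns (value of joint nipple_2 between 2.792 and 3.492 rad), for 0.2 s.
3. the third nipple is tightened by one quarter turn (value of joint nipple_3 between 1.221 and 1.921 rad), for 0.2 s.
4. the lock pin stands through both ears, collar on the upper one (z of pin in the frame of cradle below 0.053 m and horizontal distance between pin and ear_hole below 0.008 m and angle between pin's own z axis and vertical below 0.1 rad), for 0.2 s.
At the end, for the whole second after the job is handed in: Nipples 1 and 3 stand one quarter turn, nipple 2 two quarter turns past zero (each within 0.35 rad); the pin stands at rest through both ears, upright within 0.1 rad, centred within 8 mm, tip at least 79 mm below the upper ear's face; nothing else was moved over 30 mm or knocked over (all of step 1 and all of step 2 and all of step 3 and all of step 4 and linear speed of pin below 0.02 m/s); the robot touches nothing.
It fails at once if the glass tube in the cradle moved more than 30 mm or tipped (distance of tube from where it was at the start of the episode above 0.03 m or angle between tube's own z axis and vertical above 0.4 rad).
It fails at once if the spare tube moved more than 30 mm or tipped (distance of spare_tube from where it was at the start of the episode above 0.03 m or angle between spare_tube's own z axis and vertical above 0.4 rad).
It fails at once if another thing on the bench moved more than 30 mm (distance of any of insulator, spare_ring, mug, choke, jar from where it was at the start of the episode above 0.03 m).
It also fails if it takes over 72 s, if anything falls off the work surface, if the arm or the gripper's body presses on something with over 40 N, if the wrist force passes 120 N, or if a joint passes its speed limit or range.

### The arm

A 7-joint arm with a two-finger parallel gripper is mounted at the origin on the work surface. World frame = base frame: x ahead of the robot, y to its left, z up, the work surface at z = 0. Lengths are in m, angles in rad, forces in N, time in s.
With the tool pointing down it reaches from about 0.4 to 0.85 m from the base axis. Payload 10.4 kg.
Tool frame: the origin (TCP) lies at the very end of the fingers, on their centre line; the grasp point (between the pads) lies 19 mm behind it; x points along the fingers, z is the direction in which the jaws open and shut, and the axes are right-handed (so a half turn about x gives the same grasp; the last joint's range is limited). The gripper opens to 87 mm and grips with 3 to 60 N. Pads are 19 mm wide; open, the fingers measure 117 mm over their backs; the gripper's body (75 mm by 190 mm) begins 51 mm behind the grasp point.
Start: joints at [1.197, 0.332, -0.065, 1.46, 0.022, 1.35, -0.088], TCP at [0.215, -0.587, 0.223] pointing down, gripper open.
Joint ranges: [-2.6, 2.6], [-0.5, 2.12], [-1.47, 1.34], [0.16, 2.42], [-1.27, 4.41], [0.06, 2.06], [-2.6, 2.6]. Speed limits (rad/s): [2.22, 2.22, 2.79, 2.79, 3.14, 3.14, 3.14].

### API

Orientations are given as a unit quaternion [x, y, z, w].
In Python, from bench import r, cams gives the robot as it stands. The module is installed in compiled form; this text tells all that it offers. Calls block until the motion is done:
- r.movep(position, orientation): joint-space move of the TCP to a pose.
- r.movel(position, max_speed=0.15, rotation=None): straight line of the TCP; rotation=None keeps the orientation; max_speed is the mean speed in m/s.
- r.move_joints(angles): joint-space move.
- r.gripper_to(opening, grasp_force=None): finger opening in m; grasp_force is the grip in N (None keeps the last); returns when the fingers have stopped.
- r.wait(seconds).
- r.solve_ik(position, orientation): joint angles nearest the present ones, or None.
- r.get_obs(): the state.
- cams.grab_frame(name): name is "side" or "top" or "wrist"; returns a dict with "img" (480x640x3 uint8, red, green, blue), "vfov" (degrees; the focal length in pixels is half the picture's height over the tangent of half this angle, whatever the lens; pixels are square), "cx", "cy" (the principal point, pixels), "position" and "attitude" of the camera in the world. Camera axes: x right, y up, looking along -z (the intrinsics and any distortion apply to the point x, -y, -z); pixel columns grow to the right and rows downward; lengths in m; the calibration is good to about 2 mm. A picture is of the moment at which its call begins. There is no depth.
A pose or a line that the arm cannot do raises r.IKError and nothing moves.
- r.job_done(): hands the job in, once; it reports no verdict.
The state is a dict: "time_s": time; "qpos": joint angles; "qvel": joint speeds; "effort": joint torques, N m; "position": TCP position; "ee_rot": TCP orientation; "ft_force": force on the tool from outside, world axes, zero at the start; "moment": the same for the moment, N m; "grip_width": finger opening in m.
Only numpy, scipy, OpenCV 4.12 (cv2) and the standard library are available. Lean on these libraries where they do the work, as an engineer would, in place of code of your own. Each camera call takes 0.05 s, during which the arm holds its last target.

## Working session

There is one attempt and no reset: what is moved stays moved. The work goes in short steps, each a Python script; the robot and the scene stay as the last script left them, time stands still between calls to the robot, and variables do not carry over. Pictures are saved under pics/ and viewed, and the job is handed in when it is done.

```bash
mkdir -p pics; ls; python3 - <<'E'
from bench import r,cams
import cv2
o=r.get_obs(); print({k:(v if not hasattr(v,'round') else v) for k,v in o.items()})
for n in ["side","top","wrist"]:
    f=cams.grab_frame(n); cv2.imwrite(f"pics/{n}0.png",f["img"][:,:,::-1])
    print(n,{k:v for k,v in f.items() if k!="img"})
E
```

```text
pics
{'time_s': 0.0, 'qpos': array([ 1.19738698,  0.33288243, -0.06470009,  1.46094182,  0.02161543,
        1.34990137, -0.0885083 ]), 'qvel': array([ 4.01056437e-04,  4.43689262e-05, -1.64759508e-03,  2.05804928e-03,
       -1.50742876e-06, -4.94098580e-04,  2.58768042e-04]), 'effort': array([ 1.12519635e-04, -6.23256111e+01,  2.47344375e-02, -3.89899564e+01,
       -6.13058545e-02,  3.98005592e-02,  9.87357021e-05]), 'position': array([ 0.21464185, -0.58657282,  0.22174711]), 'ee_rot': array([ 0.40533679,  0.5800167 , -0.40480301,  0.57915217]), 'ft_force': array([ 0.27414558,  0.67664487, -0.370201  ]), 'moment': array([-0.07401683,  0.05257859, -0.0087599 ]), 'grip_width': 0.08685697169060207}
side {'vfov': 53.800943687258986, 'cx': 324.58335993232055, 'cy': 236.50875310240846, 'position': array([ 0.43752531, -0.83145939,  0.75958844]), 'attitude': array([ 0.43376367, -0.02724387, -0.08004105,  0.89705088])}
top {'vfov': 46.544634320387495, 'cx': 319.186963305247, 'cy': 230.2628059662169, 'position': array([ 0.28641557, -0.03232674,  1.3667041 ]), 'attitude': array([-0.07623546,  0.08066146,  0.73303772, -0.67107197])}
wrist {'vfov': 67.32136190726894, 'cx': 320.367582922611, 'cy': 239.785333425841, 'position': array([ 0.27661515, -0.56321143,  0.38303511]), 'attitude': array([-0.09897652,  0.07006289, -0.56845988,  0.81372489])}
```

View pics/side0.png

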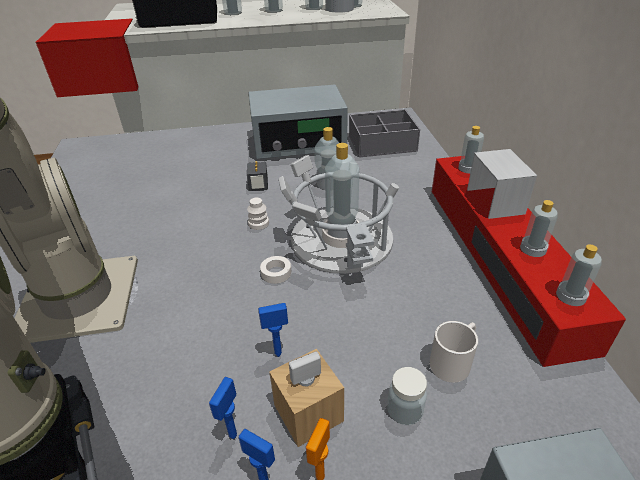

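View pics/top0.png

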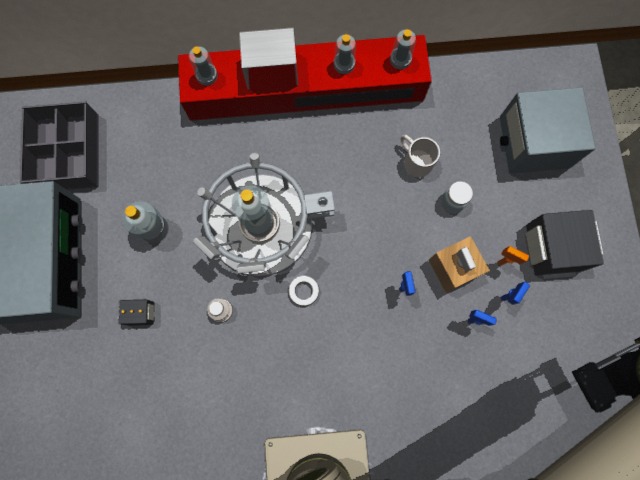

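View pics/wrist0.png

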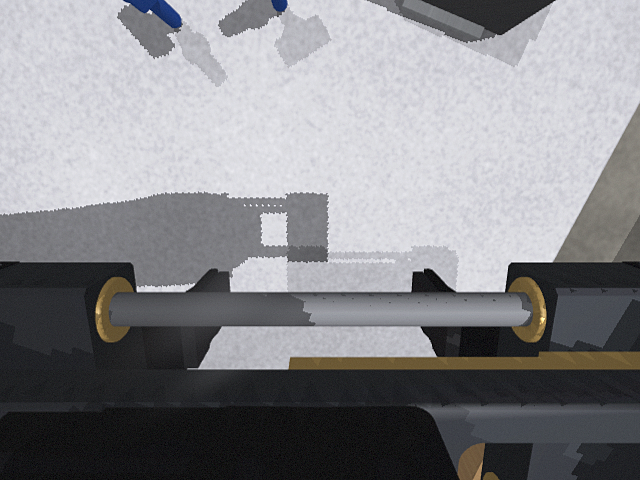

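```bash
cat > h.py <<'E'
import numpy as np, cv2
from scipy.spatial.transform import Rotation as R
def cam(f):
    h=f["img"].shape[0]; fl=h/2/np.tan(np.radians(f["vfov"])/2)
    return fl,f["cx"],f["cy"],np.array(f["position"]),R.from_quat(f["attitude"]).as_matrix()
def ray(f,u,v):
    fl,cx,cy,p,M=cam(f); d=M@np.array([(u-cx)/fl,-(v-cy)/fl,-1]); return p,d/np.linalg.norm(d)
def onz(f,u,v,z):
    p,d=ray(f,u,v); return p+d*(z-p[2])/d[2]
def proj(f,P):
    fl,cx,cy,p,M=cam(f); c=(np.atleast_2d(P)-p)@M
    return np.c_[cx+fl*c[:,0]/-c[:,2], cy-fl*c[:,1]/-c[:,2]]
def tri(obs):
    A=np.zeros((3,3));b=np.zeros(3)
    for f,u,v in obs:
        p,d=ray(f,u,v);Q=np.eye(3)-np.outer(d,d);A+=Q;b+=Q@p
    x=np.linalg.solve(A,b); return x,[np.linalg.norm((np.eye(3)-np.outer(d,d))@(x-p)) for p,d in [ray(*o) for o in obs]]
E
python3 - <<'E'
from bench import r,cams
from h import *
import pickle
F={n:cams.grab_frame(n) for n in["side","top"]}
pickle.dump(F,open("F0.pkl","wb"))
t=F["top"]["img"][130:290,170:350,::-1];cv2.imwrite("pics/topc.png",cv2.resize(t,None,fx=4.4,fy=3.7*4.4/3.7*0.85 if 0 else 3.7,interpolation=cv2.INTER_CUBIC) if 0 else cv2.resize(t,(720,640))[:600])
t=F["side"]["img"][130:290,240:420,::-1];cv2.imwrite("pics/sidec.png",cv2.resize(t,(675,600),interpolation=cv2.INTER_CUBIC))
t=F["top"]["img"][220:340,380:540,::-1];cv2.imwrite("pics/topp.png",cv2.resize(t,(800,600),interpolation=cv2.INTER_CUBIC))
E
```

```text
(no output)
```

View pics/topc.png

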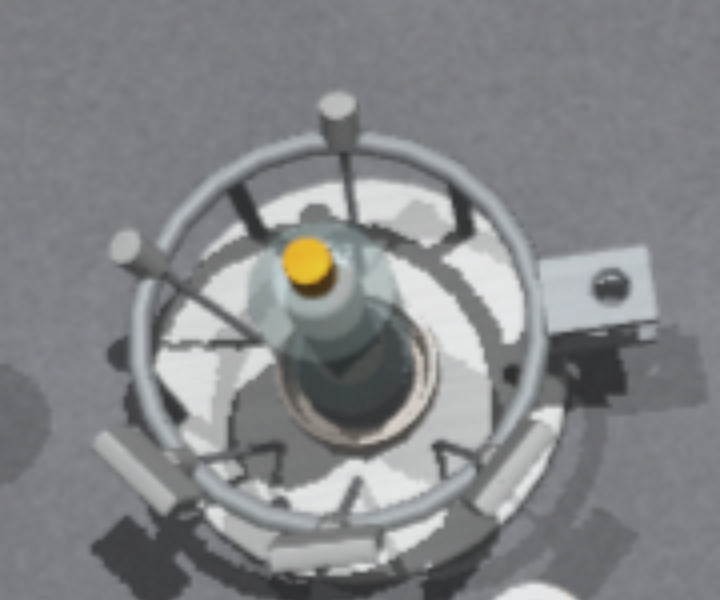

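View pics/sidec.png

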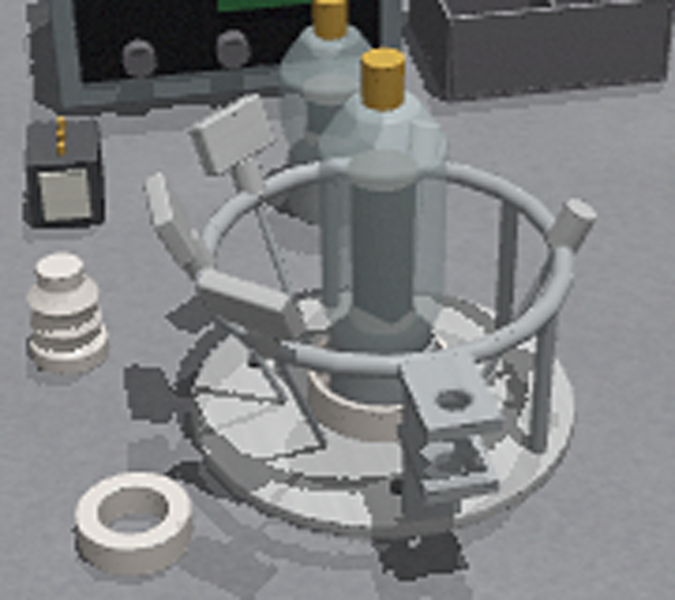

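View pics/topp.png

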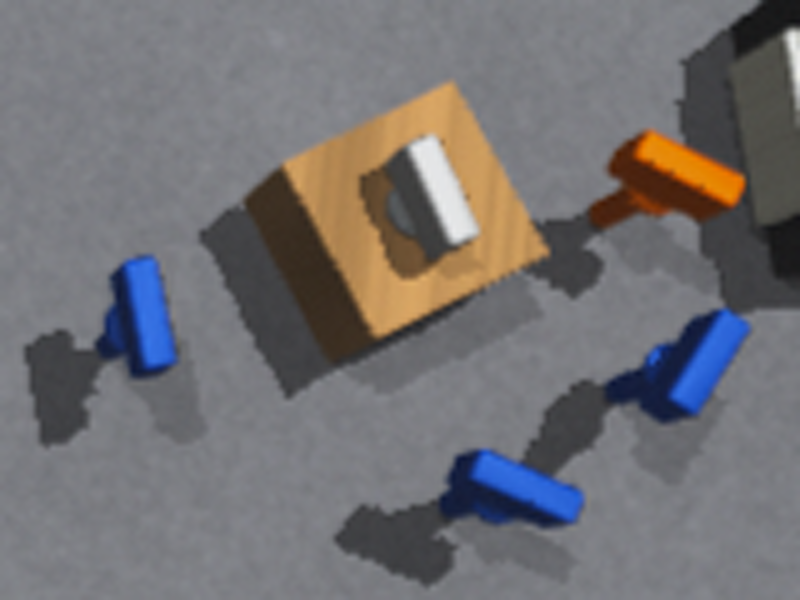

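```bash
python3 - <<'E'
from h import *
import pickle
F=pickle.load(open("F0.pkl","rb"));t,s=F["top"],F["side"]
e1=onz(t,323.0,201.8,.132);e2=onz(s,361.3,236.7,.132);print(e1,e2,tri([(t,323,201.8),(s,361.3,236.7)]))
# rim points in top crop: mid-line pts (crop px)
P=np.array([(142,330),(540,330),(370,141),(180,230),(510,225),(330,522),(455,490),(215,485)])
w=np.array([onz(t,170+u/4,130+v/4,.125) for u,v in P])
from scipy.optimize import least_squares
f=lambda q:np.hypot(w[:,0]-q[0],w[:,1]-q[1])-.115
q=least_squares(f,[.5,0]).x;print(q,f(q))
for e in(e1,e2):
    d=e[:2]-q;print(np.linalg.norm(d),np.arctan2(d[1],d[0])-np.radians(268)+2*np.pi)
# pin head top face: block and head
for n,f,pts in(("t",t,[(380+430/5,220+137/5),(380+472/5,220+243/5),(380+410/5,220+145/5),(380+447/5,220+245/5)]),):
    print([onz(f,*p,.152) for p in pts])
E
```

```text
[ 0.63088323 -0.06709103  0.132     ] [ 0.63337958 -0.06661172  0.132     ] (array([ 0.63208884, -0.06712709,  0.13212598]), [np.float64(0.0011955141113144017), np.float64(0.0011955141113143843)])
[0.62197063 0.08933518] [ 1.78506249e-04 -1.33430258e-03 -6.51295057e-04 -2.36145227e-03
 -7.69878745e-04 -2.36170542e-03  1.57125593e-04 -8.39507866e-05]
0.1566799083098906 0.09182143661904973
0.15636367569196497 0.10793565901003443
[array([ 0.49290891, -0.3725824 ,  0.152     ]), array([ 0.44431506, -0.38404214,  0.152     ]), array([ 0.49011774, -0.363249  ,  0.152     ]), array([ 0.4444044 , -0.37298766,  0.152     ])]
```

```bash
cat >> h.py <<'E'
C=np.array([.622,.0893,0]);YAW=.10
def wing(i,c=None,yaw=None):
    c=C if c is None else c; yaw=YAW if yaw is None else yaw
    th=np.radians([122,170,218][i-1])+yaw
    rad=np.array([np.cos(th),np.sin(th),0]);tan=np.array([-np.sin(th),np.cos(th),0])
    a=np.cos(np.radians(24))*np.array([0,0,1])+np.sin(np.radians(24))*rad
    rim=c+.115*rad+[0,0,.125]
    return rim,a,tan,np.cross(tan,a)   # point, axis, tangent, thickness dir
E
python3 - <<'E'
from h import *
import pickle
F=pickle.load(open("F0.pkl","rb"));t,s=F["top"],F["side"]
for n,f,(x0,y0,w,h),k in(("top",t,(180,210,130,80),6),("side",s,(270,145,100,80),7.5)):
    im=cv2.resize(f["img"][y0:y0+h,x0:x0+w,::-1],None,fx=k,fy=k,interpolation=cv2.INTER_CUBIC)
    def P(p,c):
        u,v=proj(f,p)[0]; cv2.circle(im,(int((u+.5-x0)*k-.5),int((v+.5-y0)*k-.5)),2,c,-1)
    for i in(1,2,3):
        m,a,tn,x=wing(i)
        for z in(.025,.061):
            for y in(-.03,.03):
                for q in(-.007,.007): P(m+a*z+tn*y+x*q,(0,0,255) if z>.03 else (0,200,0))
    for b in np.linspace(0,2*np.pi,60): P(C+[.115*np.cos(b),.115*np.sin(b),.125],(255,0,0))
    cv2.imwrite(f"pics/ov_{n}.png",im)
print([onz(t,*p,.0) for p in[(145,235),(303,292),(219,316),(137,315)]])
E
```

```text
[array([0.62125819, 0.38174899, 0.        ]), array([ 0.44375063, -0.00155382,  0.        ]), array([0.40362174, 0.2063912 , 0.        ]), array([0.4235677, 0.4049268, 0.       ])]
```

View pics/ov_top.png

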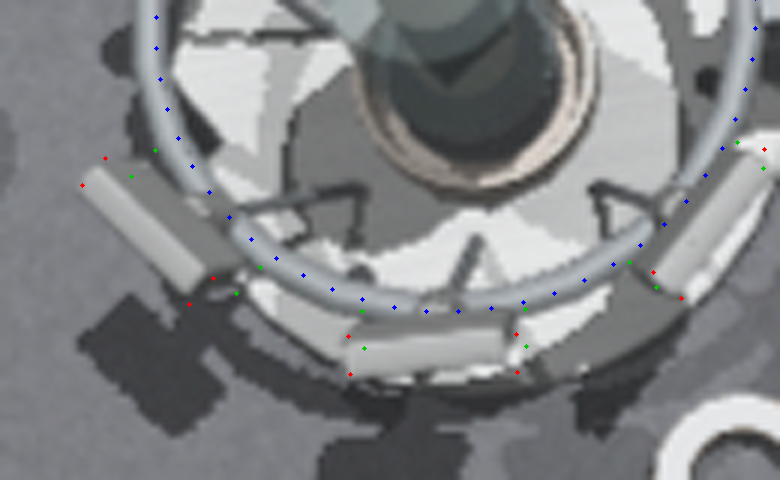

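View pics/ov_side.png

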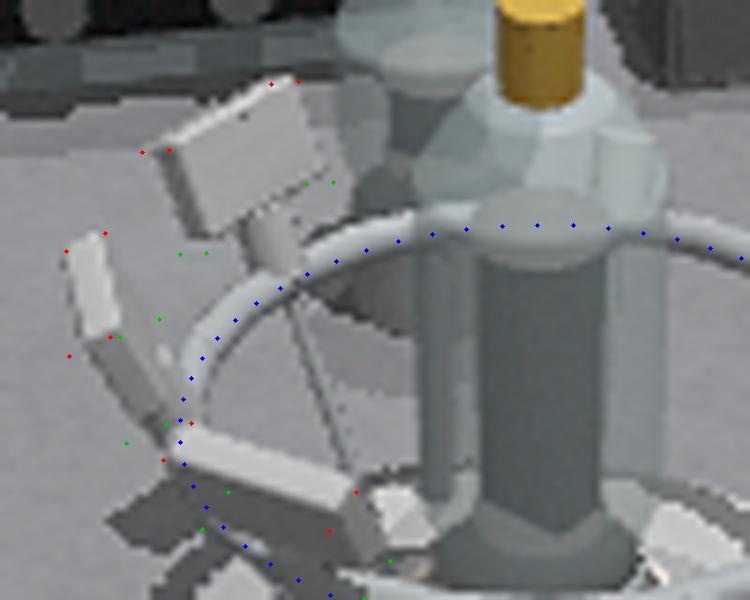

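```bash
cat > ov.py <<'E'
from h import *
import sys
def ov(F,c,yaw,tag):
  for n,f,(x0,y0,w,h),k in(("top",F["top"],(190,150,150,125),5),("side",F["side"],(265,140,145,120),5.5)):
    im=cv2.resize(f["img"][y0:y0+h,x0:x0+w,::-1],None,fx=k,fy=k,interpolation=cv2.INTER_CUBIC)
    def P(p,cc):
        u,v=proj(f,p)[0]; cv2.circle(im,(int((u+.5-x0)*k-.5),int((v+.5-y0)*k-.5)),1,cc,-1)
    for i in(1,2,3):
        m,a,tn,x=wing(i,c,yaw)
        for z in(.025,.061):
            for y in(-.03,.03):
                for q in(-.007,.007): P(m+a*z+tn*y+x*q,(0,0,255) if z>.03 else (0,200,0))
    fl,_,_,cp,_=cam(f)
    for b in np.linspace(0,2*np.pi,90):
        e=np.array([np.cos(b),np.sin(b),0]);p=c+.115*e+[0,0,.125]
        v=(p-cp);tn=np.array([-np.sin(b),np.cos(b),0]);nn=np.cross(v,tn);nn/=np.linalg.norm(nn)
        P(p+.007*nn,(255,0,0));P(p-.007*nn,(255,0,0))
    th=np.radians(268)+yaw;e=np.array([np.cos(th),np.sin(th),0]);t2=np.array([-e[1],e[0],0])
    for b in np.linspace(0,2*np.pi,16): P(c+.158*e+[.01*np.cos(b),.01*np.sin(b),.132],(255,0,255))
    for q in(-.022,.022):P(c+.182*e+q*t2+[0,0,.132],(255,0,255))
    cv2.imwrite(f"pics/{tag}_{n}.png",im)
E
python3 - <<'E'
from ov import *
import pickle
ov(pickle.load(open("F0.pkl","rb")),np.array([.625,.0918,0]),.08,"a")
E
```

```text
(no output)
```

View pics/a_top.png

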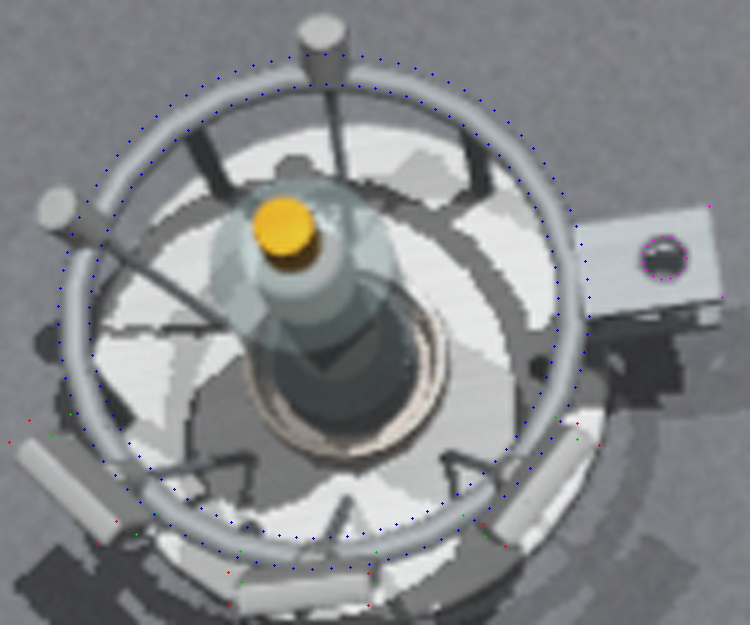

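View pics/a_side.png

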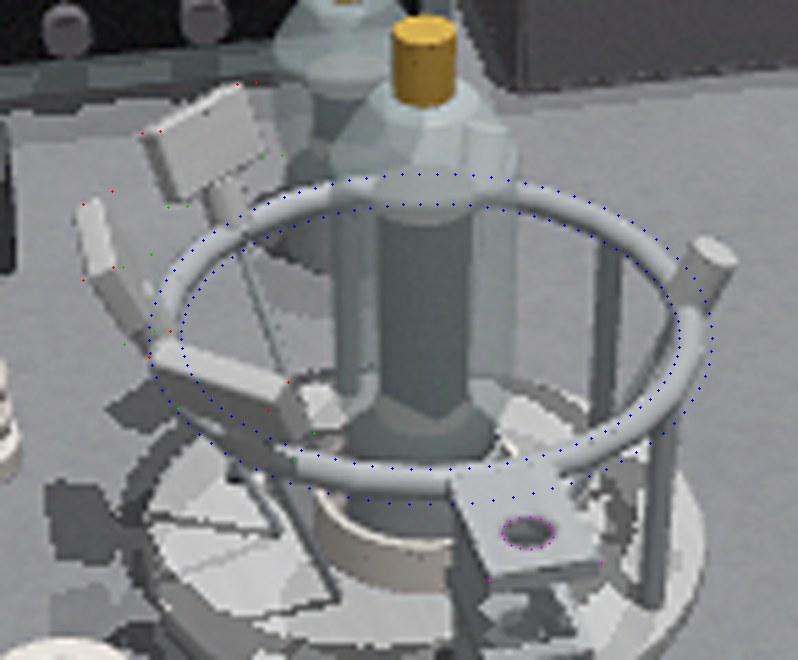

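```bash
sed -i 's/^C=.*/C=np.array([.6243,.0905,0]);YAW=.09/' h.py; cat >> h.py <<'E'
def toolq(xdir,zdir):
    x=xdir/np.linalg.norm(xdir);z=zdir-x*(zdir@x);z/=np.linalg.norm(z);y=np.cross(z,x)
    return R.from_matrix(np.c_[x,y,z])
E
python3 - <<'E'
from bench import r
from h import *
np.set_printoptions(precision=3,suppress=True)
for i in(1,2,3):
    m,a,tn,x=wing(i)
    for sg in(1,-1):
        q0=toolq(-a,sg*x)
        for d in(0,.09):
            p=m+a*(.043+.004-.019+d)
            for ang in(0,-np.pi/2,-np.pi):
                q=R.from_rotvec(a*ang)*q0
                s=r.solve_ik(p,q.as_quat()); print(i,sg,d,round(ang,2),None if s is None else np.array(s))
E
```

```text
1 1 0 0 [ 0.3    0.572 -1.24   1.733  0.95   1.449  1.057]
1 1 0 -1.57 [ 0.324  0.609 -1.29   1.732  0.986  1.48  -0.532]
1 1 0 -3.14 [-0.438  0.271 -0.265  1.768  0.531  1.186 -1.838]
1 1 0.09 0 [ 0.249  0.446 -1.238  1.64   0.814  1.541  1.125]
1 1 0.09 -1.57 [ 0.137  0.355 -1.053  1.644  0.715  1.475 -0.387]
1 1 0.09 -3.14 [-0.5    0.199 -0.265  1.674  0.48   1.353 -1.808]
1 -1 0 0 [-0.438  0.271 -0.265  1.768  0.531  1.186 -1.838]
1 -1 0 -1.57 [ 0.365  0.695 -1.389  1.731  1.066  1.552  2.572]
1 -1 0 -3.14 [ 0.3    0.572 -1.24   1.733  0.95   1.449  1.057]
1 -1 0.09 0 [-0.5    0.199 -0.265  1.674  0.48   1.353 -1.808]
1 -1 0.09 -1.57 None
1 -1 0.09 -3.14 [ 0.249  0.446 -1.238  1.64   0.814  1.541  1.125]
2 1 0 0 [-1.198 -0.251  0.701  2.23   0.539  0.811  2.255]
2 1 0 -1.57 [ 0.805 -0.188 -1.114  2.153 -0.004  0.686  1.154]
2 1 0 -3.14 [ 0.925 -0.23  -1.204  2.151 -0.09   0.684 -0.339]
2 1 0.09 0 [-1.13  -0.422  0.508  2.173  0.542  1.068  2.229]
2 1 0.09 -1.57 [ 0.619 -0.404 -0.856  2.111 -0.21   0.907  1.326]
2 1 0.09 -3.14 [ 0.385 -0.343 -0.694  2.117 -0.07   0.903 -0.375]
2 -
[... 399 characters left out ...]
0.039 -0.506  2.034 -0.404  0.835 -2.04 ]
3 1 0 -1.57 None
3 1 0 -3.14 [ 0.766  0.05  -0.659  2.028 -0.388  0.833  1.093]
3 1 0.09 0 [ 0.694 -0.097 -0.479  1.972 -0.448  1.052 -1.992]
3 1 0.09 -1.57 [-1.113 -0.484  1.043  2.035  0.174  1.033  2.205]
3 1 0.09 -3.14 [ 0.817 -0.098 -0.593  1.967 -0.461  1.056  1.163]
3 -1 0 0 [ 0.766  0.05  -0.659  2.028 -0.388  0.833  1.093]
3 -1 0 -1.57 [ 0.762  0.05  -0.656  2.028 -0.389  0.833 -0.478]
3 -1 0 -3.14 [ 0.614  0.039 -0.506  2.034 -0.404  0.835 -2.04 ]
3 -1 0.09 0 [ 0.817 -0.098 -0.593  1.967 -0.461  1.056  1.163]
3 -1 0.09 -1.57 [ 0.834 -0.098 -0.608  1.966 -0.462  1.057 -0.406]
3 -1 0.09 -3.14 [ 0.694 -0.097 -0.479  1.972 -0.448  1.052 -1.992]
```

```bash
cat >> h.py <<'E'
np.set_printoptions(precision=3,suppress=True)
def st(r,msg=""):
    o=r.get_obs();print(msg,"t%.2f"%o["time_s"],o["qpos"],o["position"],"F",o["ft_force"],"M",o["moment"],"w%.4f"%o["grip_width"]);return o
def wp(i,s): # TCP at dist s from rim along axis
    m,a,_,_=wing(i);return m+a*s
E
python3 - <<'E'
from bench import r,cams
from h import *
r.movel([.30,-.45,.36],max_speed=.4); st(r)
m,a,tn,x=wing(1)
q0=toolq(-a,x)
r.movep([.46,.12,.40],q0.as_quat());st(r)
print(r.solve_ik(wp(1,.12),q0.as_quat()),r.solve_ik(wp(1,.028),q0.as_quat()))
E
```

```text
t0.93 [ 1.041  0.116 -0.159  1.439  0.019  1.588 -0.336] [ 0.3  -0.45  0.36] F [-0.552  0.091 -0.619] M [-0.075  0.016  0.005] w0.0870
 t3.17 [-0.812 -0.124  0.135  1.656  0.436  1.618  1.557] [0.46  0.119 0.4  ] F [-0.414 -0.163  0.021] M [ 0.444  0.219 -0.015] w0.0867
[-0.844  0.18   0.123  1.69   0.408  1.326  1.386] [-0.813  0.255  0.169  1.789  0.417  1.137  1.385]
```

```bash
python3 - <<'E'
from bench import r,cams
from h import *
m,a,tn,x=wing(1)
q0=toolq(-a,x)
r.movep(wp(1,.12),q0.as_quat());st(r)
f=cams.grab_frame("wrist");im=f["img"][:,:,::-1].copy()
for z in(.025,.061):
  for y in(-.03,.03):
    for q in(-.007,.007):
      u=proj(f,m+a*z+tn*y+x*q)[0];cv2.circle(im,tuple(int(t) for t in u),2,(0,0,255) if z>.03 else(0,255,0),-1)
cv2.imwrite("pics/w1.png",im)
E
```

```text
t4.01 [-0.843  0.179  0.124  1.689  0.409  1.327  1.386] [0.526 0.22  0.236] F [ 0.306 -0.028  0.67 ] M [0.542 0.151 0.002] w0.0872
```

View pics/w1.png

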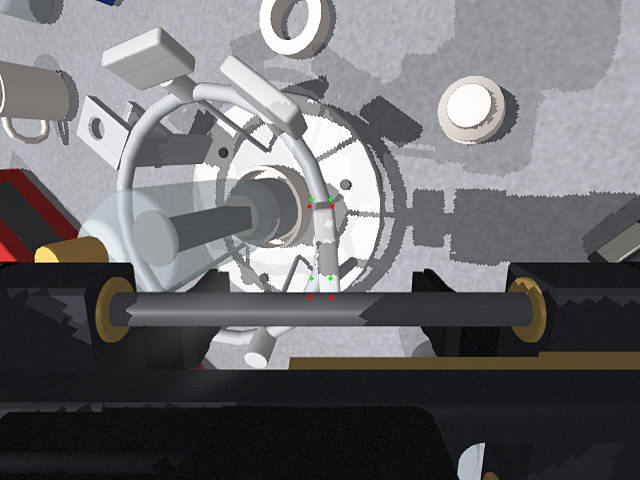

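```bash
python3 - <<'E'
from bench import r,cams
from h import *
r.gripper_to(.06)
r.movel(wp(1,.029),max_speed=.12);st(r,"down")
r.gripper_to(.0,grasp_force=20);st(r,"grip")
q=np.array(r.get_obs()["qpos"]);
q[6]-=1.57; r.move_joints(q); st(r,"turned")
f=cams.grab_frame("wrist");cv2.imwrite("pics/w2.png",f["img"][:,:,::-1])
E
```

```text
down t5.74 [-0.797  0.253  0.148  1.786  0.422  1.142  1.381] [0.548 0.192 0.152] F [-0.258  0.519  0.019] M [0.5   0.151 0.024] w0.0602
grip t6.62 [-0.798  0.254  0.147  1.788  0.42   1.141  1.381] [0.547 0.193 0.151] F [-2.663  4.859 -4.024] M [1.883 1.039 0.167] w0.0140
turned t8.03 [-0.798  0.254  0.147  1.788  0.42   1.141 -0.187] [0.546 0.193 0.151] F [-2.66  -3.028  4.094] M [-0.4    0.571 -0.235] w0.0142
```

View pics/w2.png

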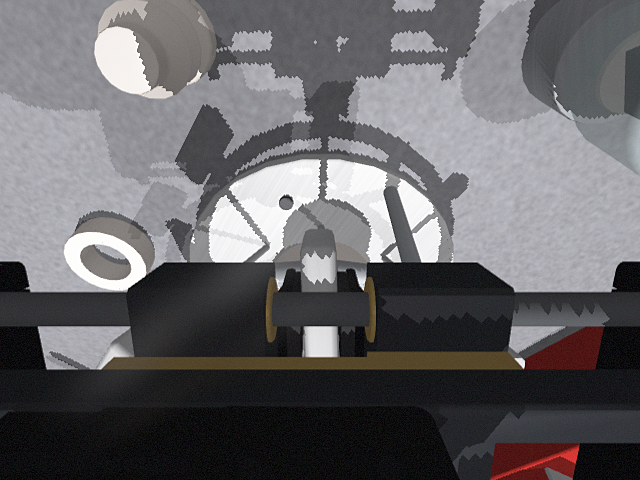

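```bash
python3 - <<'E'
from bench import r,cams
from h import *
r.gripper_to(.05);st(r,"open")
r.movel(wp(1,.13),max_speed=.2);st(r,"up")
f=cams.grab_frame("side");cv2.imwrite("pics/s1.png",cv2.resize(f["img"][110:310,210:450,::-1],(720,600)))
m,a,tn,x=wing(2)
for sg in(1,-1):
    q=toolq(-a,sg*x).as_quat()
    for s in(.13,.029): print(sg,s,r.solve_ik(wp(2,s),q))
E
```

```text
open t8.96 [-0.798  0.254  0.147  1.788  0.42   1.141 -0.189] [0.547 0.193 0.151] F [ 1.098 -0.182 -0.565] M [0.336 0.177 0.019] w0.0497
up t9.62 [-0.848  0.174  0.121  1.679  0.405  1.344 -0.179] [0.523 0.224 0.243] F [ 0.904 -0.631 -0.946] M [0.42  0.153 0.023] w0.0495
1 0.13 [-0.856 -0.372  0.288  2.153  0.413  1.039  2.331]
1 0.029 [-0.751 -0.168  0.297  2.213  0.379  0.758  2.375]
-1 0.13 [-0.728 -0.351  0.188  2.149  0.36   1.018 -0.765]
-1 0.029 [-0.689 -0.162  0.241  2.21   0.363  0.753 -0.754]
```

View pics/s1.png

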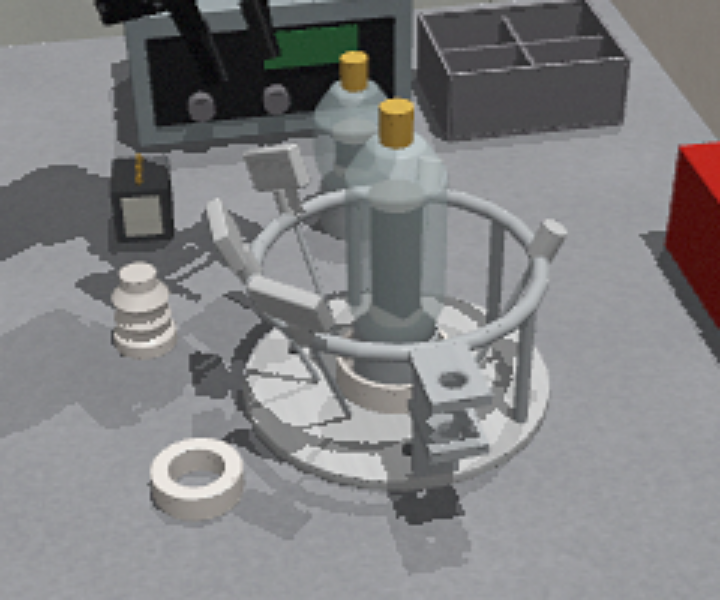

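```bash
python3 - <<'E'
from bench import r,cams
from h import *
m,a,tn,x=wing(2)
r.movep(wp(2,.13),toolq(-a,x).as_quat());st(r,"pre")
f=cams.grab_frame("wrist");im=f["img"][:,:,::-1].copy()
for z in(.025,.061):
  for y in(-.03,.03):
    for q in(-.007,.007):
      u=proj(f,m+a*z+tn*y+x*q)[0];cv2.circle(im,tuple(int(t) for t in u),2,(0,0,255) if z>.03 else(0,255,0),-1)
cv2.imwrite("pics/w3.png",im)
E
```

```text
pre t11.82 [-0.856 -0.371  0.288  2.153  0.413  1.039  2.331] [0.457 0.105 0.244] F [-0.152  0.538  0.825] M [0.18  0.461 0.016] w0.0500
```

View pics/w3.png

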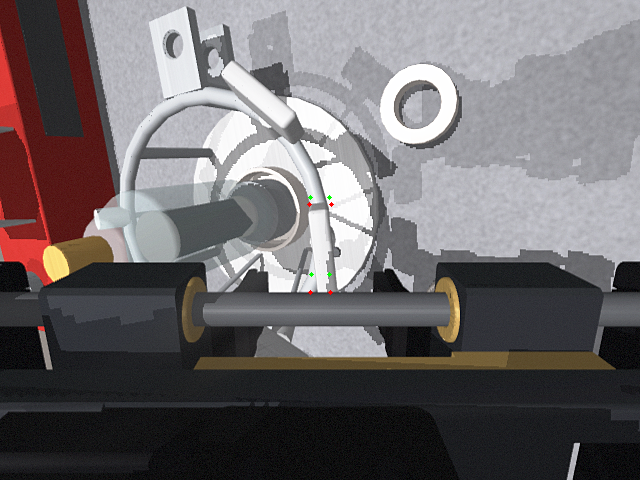

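Picture shows wing 2 end-on at about (322,205)–(328,290), centred between the fingers and on the predicted corners. Going in.

```bash
python3 - <<'E'
from bench import r,cams
from h import *
r.movel(wp(2,.029),max_speed=.15);st(r,"down")
r.gripper_to(.0,grasp_force=20);st(r,"grip")
q=np.array(r.get_obs()["qpos"]);
q[6]-=1.57; r.move_joints(q); st(r,"90")
q[6]-=1.57; r.move_joints(q); st(r,"180")
r.wait(.1)
r.gripper_to(.05);st(r,"open")
r.movel(wp(2,.13),max_speed=.2);st(r,"up")
f=cams.grab_frame("wrist");cv2.imwrite("pics/w4.png",f["img"][:,:,::-1])
m,a,tn,x=wing(3)
for sg in(1,-1):
    q=toolq(-a,sg*x).as_quat()
    for s in(.13,.029): print(sg,s,r.solve_ik(wp(3,s),q))
E
```

```text
down t12.69 [-0.851 -0.182  0.39   2.216  0.408  0.768  2.353] [0.498 0.101 0.152] F [ 0.333 -0.539  0.109] M [ 0.19   0.44  -0.004] w0.0497
grip t13.43 [-0.852 -0.182  0.389  2.218  0.407  0.768  2.353] [0.497 0.101 0.151] F [-7.301  0.35   3.535] M [0.343 1.781 0.113] w0.0142
90 t14.82 [-0.853 -0.182  0.387  2.219  0.405  0.768  0.783] [0.496 0.103 0.151] F [-6.743  5.247  2.143] M [1.32  1.555 0.595] w0.0139
180 t16.23 [-0.853 -0.181  0.387  2.218  0.405  0.766 -0.787] [0.497 0.104 0.151] F [ 3.279  9.321 -5.947] M [1.91  0.24  1.023] w0.0139
open t17.21 [-0.852 -0.182  0.389  2.218  0.407  0.768 -0.787] [0.497 0.101 0.151] F [-0.298 -0.218  0.693] M [0.034 0.371 0.026] w0.0499
up t17.87 [-0.86  -0.371  0.293  2.153  0.413  1.04  -0.807] [0.457 0.104 0.243] F [ 0.294  0.757 -1.256] M [0.007 0.407 0.028] w0.0494
1 0.13 [-0.459 -0.201  0.582  2.009 -0.243  1.042 -2.164]
1 0.029 [-0.516 -0.023  0.631  2.086 -0.412  0.839 -2.03 ]
-1 0.13 [-1.079 -0.484  1.011  2.023  0.162  1.058  0.642]
-1 0.029 [-1.346 -0.354  1.329  2.103  0.075  0.818  0.732]
```

View pics/w4.png

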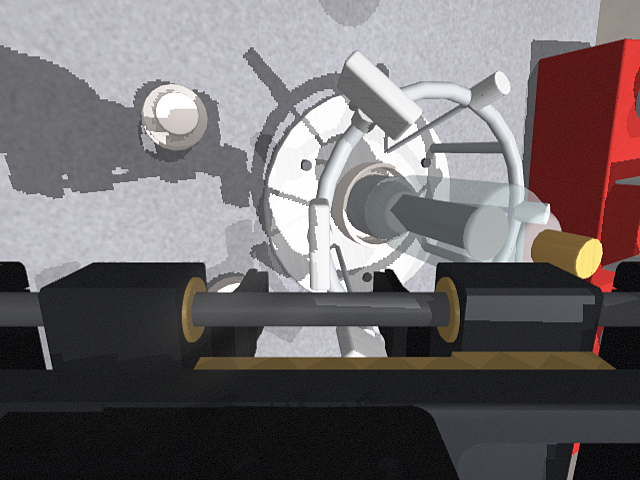

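```bash
python3 - <<'E'
from bench import r,cams
from h import *
m,a,tn,x=wing(3)
q=toolq(-a,-x).as_quat()
r.movep([.45,.0,.40],q);st(r)
for s in(.13,.029): print(s,r.solve_ik(wp(3,s),q))
E
```

```text
t19.24 [-0.583 -0.421  0.504  1.824 -0.057  1.36   0.672] [0.45  0.    0.399] F [ 1.17   0.111 -0.372] M [-0.345  0.263  0.02 ] w0.0500
0.13 [-0.657 -0.251  0.746  2.015 -0.165  1.036  0.915]
0.029 [-0.776 -0.046  0.89   2.094 -0.383  0.836  1.096]
```

```bash
python3 - <<'E'
from bench import r,cams
from h import *
m,a,tn,x=wing(3)
r.movep(wp(3,.13),toolq(-a,-x).as_quat());st(r,"pre")
f=cams.grab_frame("wrist");im=f["img"][:,:,::-1].copy()
for z in(.025,.061):
  for y in(-.03,.03):
    for q in(-.007,.007):
      u=proj(f,m+a*z+tn*y+x*q)[0];cv2.circle(im,tuple(int(t) for t in u),2,(0,0,255) if z>.03 else(0,255,0),-1)
cv2.imwrite("pics/w5.png",im)
E
```

```text
pre t19.95 [-0.657 -0.251  0.744  2.014 -0.164  1.037  0.913] [ 0.502 -0.024  0.245] F [0.113 0.998 0.965] M [-0.299  0.218  0.019] w0.0502
```

View pics/w5.png

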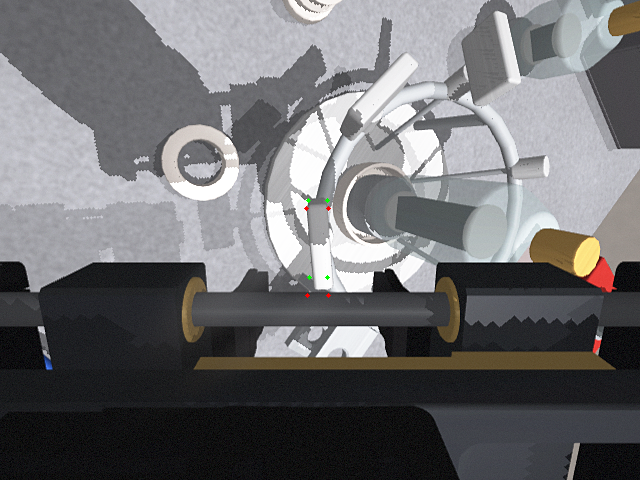

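```bash
python3 - <<'E'
from bench import r,cams
from h import *
r.movel(wp(3,.029),max_speed=.15);st(r,"down")
r.gripper_to(.0,grasp_force=20);st(r,"grip")
q=np.array(r.get_obs()["qpos"]);
q[6]-=1.57; r.move_joints(q); st(r,"90")
r.wait(.1)
r.gripper_to(.05);st(r,"open")
r.movel(wp(3,.14),max_speed=.25);st(r,"up")
f=cams.grab_frame("wrist");cv2.imwrite("pics/w6.png",f["img"][:,:,::-1])
import pickle
F={n:cams.grab_frame(n) for n in["side","top"]};pickle.dump(F,open("F1.pkl","wb"))
cv2.imwrite("pics/s2.png",F["side"]["img"][:,:,::-1])
t=F["side"]["img"][340:450,250:360,::-1];cv2.imwrite("pics/sp.png",cv2.resize(t,(600,600),interpolation=cv2.INTER_CUBIC))
E
```

```text
down t20.82 [-0.734 -0.042  0.848  2.092 -0.388  0.837  1.099] [0.532 0.004 0.152] F [ 1.041 -0.801 -0.616] M [-0.289  0.256 -0.01 ] w0.0498
grip t21.57 [-0.734 -0.041  0.848  2.092 -0.39   0.836  1.099] [0.532 0.004 0.152] F [3.971 2.661 0.816] M [ 0.219 -0.576  0.061] w0.0137
90 t22.98 [-0.734 -0.042  0.848  2.094 -0.389  0.841 -0.471] [0.53  0.004 0.151] F [-15.128  -0.491  13.733] M [0.376 2.688 1.064] w0.0141
open t23.96 [-0.734 -0.041  0.848  2.092 -0.39   0.836 -0.471] [0.532 0.004 0.152] F [ 0.244 -0.62   0.285] M [-0.37   0.326 -0.002] w0.0495
up t24.55 [-0.662 -0.272  0.746  2.007 -0.146  1.056 -0.67 ] [ 0.499 -0.027  0.253] F [ 0.021 -0.865 -0.338] M [-0.347  0.349  0.044] w0.0501
```

View pics/s2.png

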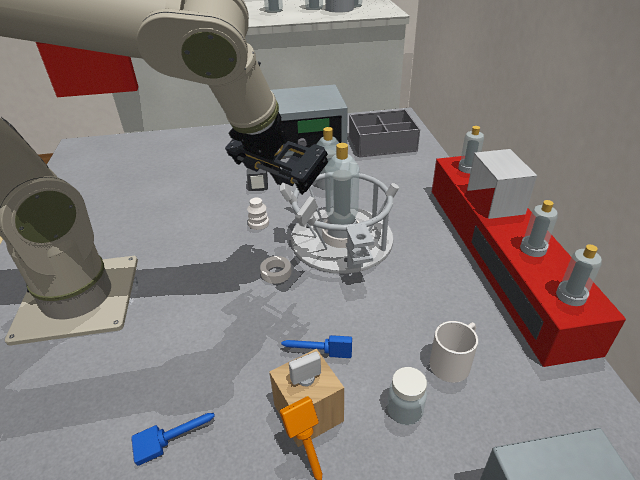

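View pics/sp.png

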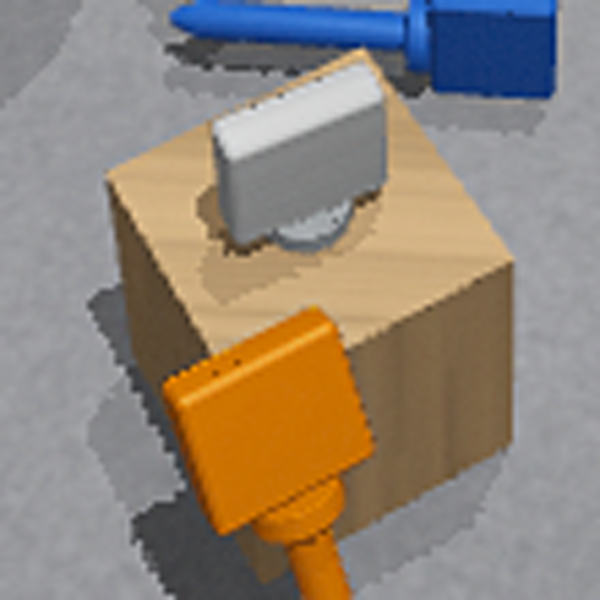

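View pics/w6.png

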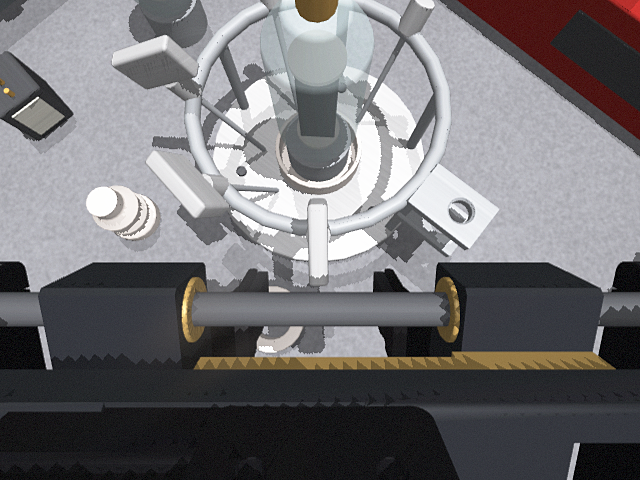

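```bash
python3 - <<'E'
from h import *
import pickle
F=pickle.load(open("F1.pkl","rb"))
cv2.imwrite("pics/t2.png",F["top"]["img"][:,:,::-1])
t=F["top"]["img"][220:340,380:540,::-1];cv2.imwrite("pics/topp2.png",cv2.resize(t,(800,600),interpolation=cv2.INTER_CUBIC))
E
```

```text
(no output)
```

View pics/t2.png

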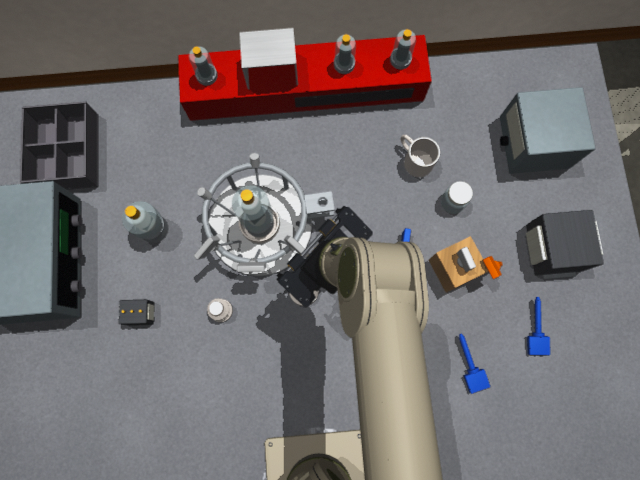

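View pics/topp2.png

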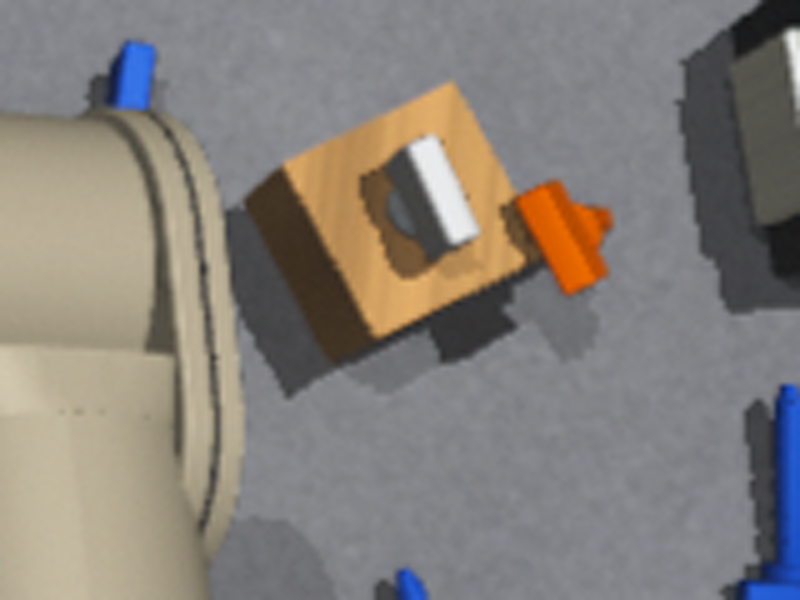

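```bash
python3 - <<'E'
from h import *
import pickle
F=pickle.load(open("F1.pkl","rb"));t,s=F["top"],F["side"]
pt=lambda u,v:((u+.5)/5-.5+380,(v+.5)/5-.5+220)
ps=lambda u,v:((u+.5)/5.4545-.5+250,(v+.5)/5.4545-.5+340)
print(tri([(t,*pt(443,190)),(s,*ps(299,110))]),onz(t,*pt(443,190),.152),onz(s,*ps(299,110),.152))
T=[onz(t,*pt(*p),.152) for p in[(412,142),(436,136),(446,249),(477,237)]]
S=[onz(s,*ps(*p),.152) for p in[(365,62),(385,92),(213,125),(232,160)]]
for Q in(T,S):
    d=(Q[0]+Q[1]-Q[2]-Q[3])/2;print(np.linalg.norm(d),np.arctan2(d[1],d[0]),np.mean(Q,0))
# block top face centre top view
B=[onz(t,*pt(*p),.1) for p in[(287,163),(452,83),(549,255),(373,338)]];print(np.mean(B,0),B)
B=[onz(s,*ps(*p),.1) for p in[(107,175),(362,50),(514,262),(262,375)]];print(np.mean(B[:3:2],0),B)
E
```

```text
(array([ 0.47 , -0.374,  0.152]), [np.float64(0.0004605777876722656), np.float64(0.0004605777876723486)]) [ 0.47  -0.374  0.152] [ 0.471 -0.374  0.152]
0.04851420908328331 0.20038451445849675 [ 0.469 -0.374  0.152]
0.048125675649514955 0.30570871723268034 [ 0.471 -0.373  0.152]
[ 0.47  -0.375  0.1  ] [array([ 0.496, -0.319,  0.1  ]), array([ 0.527, -0.4  ,  0.1  ]), array([ 0.443, -0.433,  0.1  ]), array([ 0.413, -0.347,  0.1  ])]
[ 0.471 -0.373  0.1  ] [array([ 0.413, -0.347,  0.1  ]), array([ 0.496, -0.315,  0.1  ]), array([ 0.528, -0.399,  0.1  ]), array([ 0.451, -0.422,  0.1  ])]
```

```bash
python3 - <<'E'
from bench import r,cams
from h import *
D=np.array([0,0,-1.])
yaw=.25
js=[toolq(D,sg*np.array([-np.sin(yaw),np.cos(yaw),0])) for sg in(1,-1)]
r.movel([.46,-.06,.36],max_speed=.4)
best=None
for j in js:
    s=r.solve_ik([.4705,-.374,.24],j.as_quat());print(s)
    if s is not None and (best is None or abs(s[6])<abs(best[1][6])):best=(j,s)
j=best[0]
r.movep([.4705,-.374,.24],j.as_quat());st(r,"pre")
r.gripper_to(.034)
f=cams.grab_frame("wrist");im=f["img"][:,:,::-1].copy()
e=np.array([np.cos(yaw),np.sin(yaw),0]);n=np.array([-e[1],e[0],0])
for a in(-.025,.025):
  for b in(-.008,.008):
    u=proj(f,np.array([.4705,-.374,.152])+a*e+b*n)[0];cv2.circle(im,tuple(int(x) for x in u),2,(0,0,255),-1)
cv2.imwrite("pics/w7.png",im)
E
```

```text
[ 1.472  0.556 -1.242  1.457  0.524  1.498  2.061]
[-0.322  0.58   1.335  1.55  -0.566  1.46  -0.282]
pre t26.41 [-0.323  0.58   1.334  1.55  -0.566  1.46  -0.282] [ 0.471 -0.373  0.24 ] F [ 0.098 -0.051 -0.221] M [-0.03  -0.008  0.05 ] w0.0501
```

View pics/w7.png

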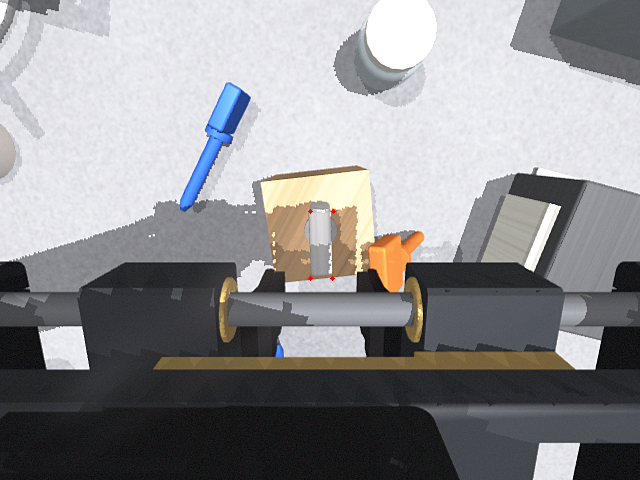

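```bash
python3 - <<'E'
from bench import r,cams
from h import *
D=np.array([0,0,-1.]);yaw=.25
r.movel([.43,-.38,.38],max_speed=.4);st(r)
r.move_joints([1.041,.116,-.159,1.439,.019,1.588,-.336]);st(r)
for sg in(1,-1):
    j=toolq(D,sg*np.array([-np.sin(yaw),np.cos(yaw),0]))
    for z in(.24,.114):print(sg,r.solve_ik([.4705,-.374,z],j.as_quat()))
E
```

```text
t27.60 [-0.31   0.389  1.331  1.362 -0.381  1.673 -0.361] [ 0.43  -0.38   0.381] F [ 0.262  0.129 -0.582] M [ 0.023 -0.015 -0.041] w0.0339
 t29.27 [ 1.04   0.117 -0.158  1.44   0.019  1.588 -0.336] [ 0.3   -0.45   0.359] F [-0.125  0.185 -0.453] M [ 0.078  0.04  -0.032] w0.0339
1 [ 0.997  0.313 -0.502  1.481  0.151  1.387  2.309]
1 [ 0.998  0.408 -0.503  1.636  0.211  1.151  2.265]
-1 [ 0.829  0.287 -0.288  1.491  0.082  1.376 -0.785]
-1 [ 0.826  0.377 -0.284  1.646  0.114  1.135 -0.808]
```

```bash
python3 - <<'E'
from bench import r,cams
from h import *
D=np.array([0,0,-1.]);yaw=.25
j=toolq(D,-np.array([-np.sin(yaw),np.cos(yaw),0]))
r.movep([.4705,-.374,.22],j.as_quat());st(r,"pre")
r.movel([.4705,-.374,.114],max_speed=.15);st(r,"down")
r.gripper_to(0,grasp_force=35);st(r,"grip")
r.movel([.4705,-.374,.27],max_speed=.15);st(r,"up")
f=cams.grab_frame("side");cv2.imwrite("pics/s3.png",f["img"][:,:,::-1])
w=cams.grab_frame("wrist");cv2.imwrite("pics/w8.png",w["img"][:,:,::-1])
for b in np.radians([0,30,60,90,120,150,180,210,240,270,300,330]):
    jj=toolq(D,np.array([np.cos(b),np.sin(b),0]));
    s=[r.solve_ik([.632,-.067,z],jj.as_quat()) for z in(.27,.146)];print(np.degrees(b),s)
E
```

```text
pre t30.20 [ 0.83   0.296 -0.286  1.519  0.086  1.338 -0.786] [ 0.47  -0.375  0.221] F [-0.681 -1.143  0.415] M [-0.03   0.013  0.009] w0.0337
down t31.06 [ 0.826  0.376 -0.283  1.645  0.114  1.135 -0.808] [ 0.471 -0.375  0.115] F [ 0.256 -0.247  0.116] M [ 0.006 -0.018 -0.014] w0.0336
grip t31.53 [ 0.825  0.377 -0.283  1.646  0.114  1.135 -0.808] [ 0.471 -0.374  0.114] F [-1.559  0.623  3.642] M [ 0.109  0.114 -0.016] w0.0158
up t32.73 [ 0.828  0.276 -0.288  1.444  0.078  1.435 -0.781] [ 0.47  -0.374  0.269] F [ 0.396 -0.556 -1.852] M [-0.025 -0.027 -0.02 ] w0.0156
0.0 [array([ 0.493,  0.404, -0.632,  1.329,  0.235,  1.482, -0.121]), array([ 0.493,  0.476, -0.614,  1.502,  0.281,  1.253, -0.156])]
29.999999999999996 [array([ 0.524,  0.414, -0.678,  1.328,  0.256,  1.487,  0.39 ]), array([ 0.529,  0.488, -0.665,  1.5  ,  0.309,  1.26 ,  0.35 ])]
59.99999999999999 [array([ 0.558,  0.427, -0.731,  1.326,  0.281,  1.493,  0.898]), array([ 0.562,  0.501, -0.714,  1.498,  0.336,  1.268,  0.856])]
90.0 [array([ 0.599,  0.444, -0.797,  1.323,  0.313,  1.501,  1.402]), array([ 0.61 ,  0.523,
[... 418 characters left out ...]
00000003 [array([-0.634,  0.456,  0.95 ,  1.397, -0.368,  1.474, -2.316]), array([-0.647,  0.561,  0.951,  1.568, -0.473,  1.259, -2.239])]
239.99999999999997 [array([ 0.336,  0.367, -0.407,  1.339,  0.143,  1.465, -2.156]), array([ 0.333,  0.434, -0.392,  1.511,  0.171,  1.23 , -2.178])]
270.0 [array([ 0.371,  0.373, -0.456,  1.337,  0.162,  1.468, -1.645]), array([ 0.372,  0.442, -0.446,  1.509,  0.197,  1.235, -1.672])]
300.0 [array([ 0.411,  0.382, -0.513,  1.334,  0.185,  1.472, -1.136]), array([ 0.413,  0.452, -0.501,  1.507,  0.223,  1.24 , -1.166])]
330.0 [array([ 0.453,  0.393, -0.573,  1.332,  0.21 ,  1.477, -0.628]), array([ 0.453,  0.463, -0.557,  1.504,  0.252,  1.247, -0.661])]
```

View pics/s3.png

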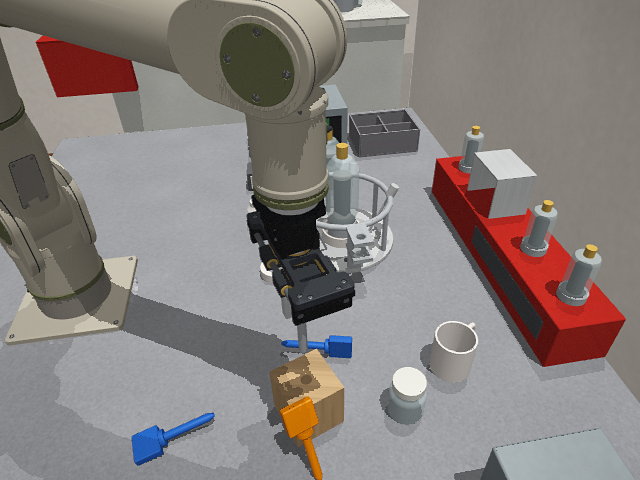

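View pics/w8.png

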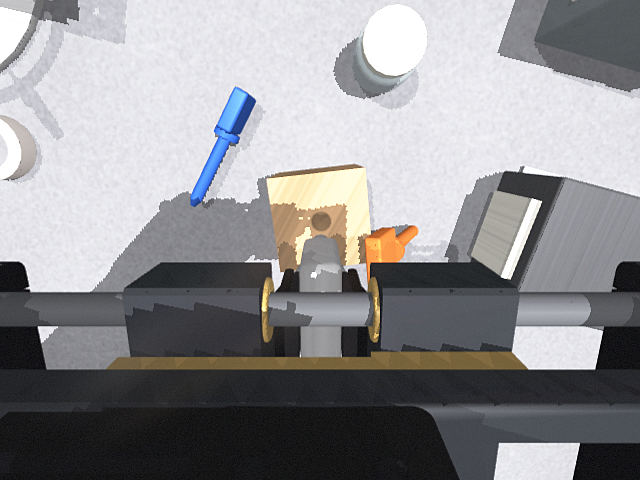

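```bash
python3 - <<'E'
from bench import r,cams
from h import *
D=np.array([0,0,-1.])
j=toolq(D,np.array([1.,0,0]))
r.movel([.4705,-.374,.30],max_speed=.3)
r.movep([.632,-.067,.29],j.as_quat());st(r,"above")
r.movel([.632,-.067,.246],max_speed=.1);st(r,"near")
import pickle
F={n:cams.grab_frame(n) for n in["side","wrist"]};pickle.dump(F,open("F2.pkl","wb"))
f=F["side"];cv2.imwrite("pics/s4.png",cv2.resize(f["img"][160:290,310:410,::-1],None,fx=4.6,fy=4.6,interpolation=cv2.INTER_CUBIC))
cv2.imwrite("pics/w9.png",F["wrist"]["img"][:,:,::-1])
E
```

```text
above t34.38 [ 0.489  0.398 -0.629  1.295  0.231  1.521 -0.117] [ 0.632 -0.069  0.29 ] F [ 1.098 -0.449 -2.1  ] M [ 0.014 -0.043 -0.046] w0.0161
near t34.98 [ 0.495  0.413 -0.628  1.368  0.24   1.437 -0.125] [ 0.632 -0.067  0.246] F [ 0.588  0.656 -0.822] M [-0.06  -0.045 -0.021] w0.0158
```

View pics/s4.png

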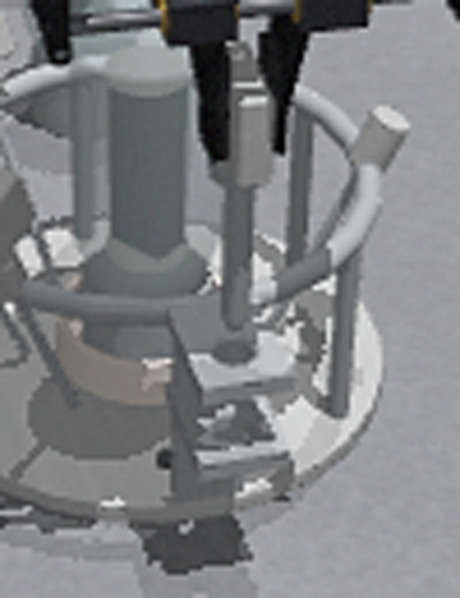

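View pics/w9.png

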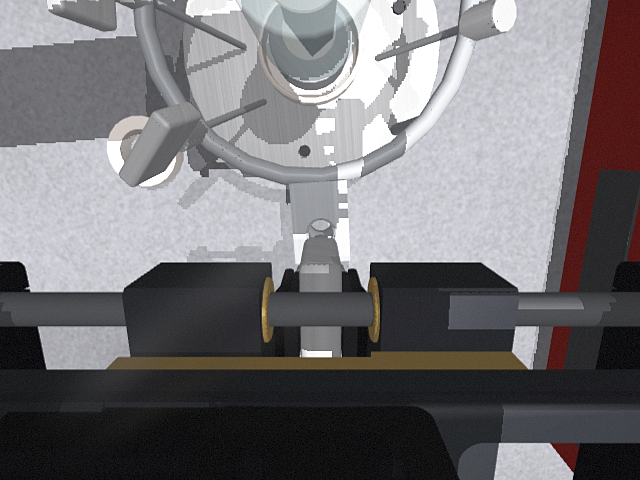

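```bash
python3 - <<'E'
from h import *
import pickle
F=pickle.load(open("F2.pkl","rb"));s,w=F["side"],F["wrist"]
for z in(.147,.132):print(proj(s,[.632,-.067,z]),proj(w,[.632,-.067,z]))
b=proj(s,[.632,-.067,.132]);print(proj(s,[.634,-.067,.132])-b,proj(s,[.632,-.065,.132])-b)
b=proj(w,[.632,-.067,.132]);print(proj(w,[.634,-.067,.132])-b,proj(w,[.632,-.065,.132])-b)
c=cv2.resize(w["img"][170:300,260:380,::-1],None,fx=4.6,fy=4.6,interpolation=cv2.INTER_CUBIC);cv2.imwrite("pics/w9c.png",c)
c=cv2.resize(s["img"][195:255,335:395,::-1],None,fx=10,fy=10,interpolation=cv2.INTER_CUBIC);cv2.imwrite("pics/s4c.png",c)
E
```

```text
[[360.9   231.316]] [[319.101 241.962]]
[[360.707 236.89 ]] [[319.163 237.279]]
[[ 0.919 -0.113]] [[-0.213 -0.575]]
[[ 2.54 -0.  ]] [[-0.002 -2.474]]
```

View pics/w9c.png

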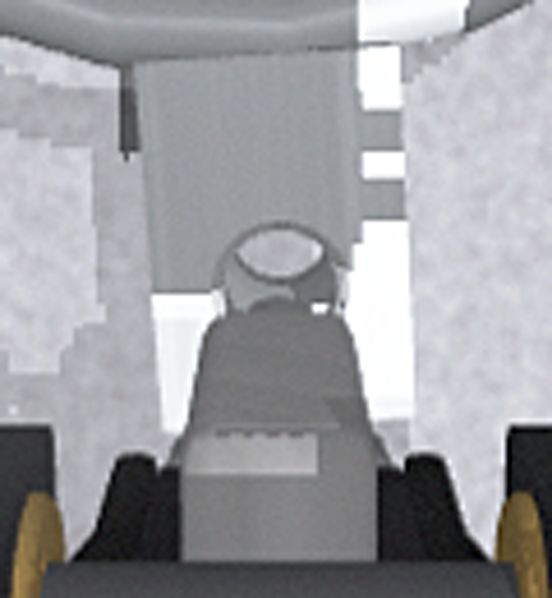

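View pics/s4c.png

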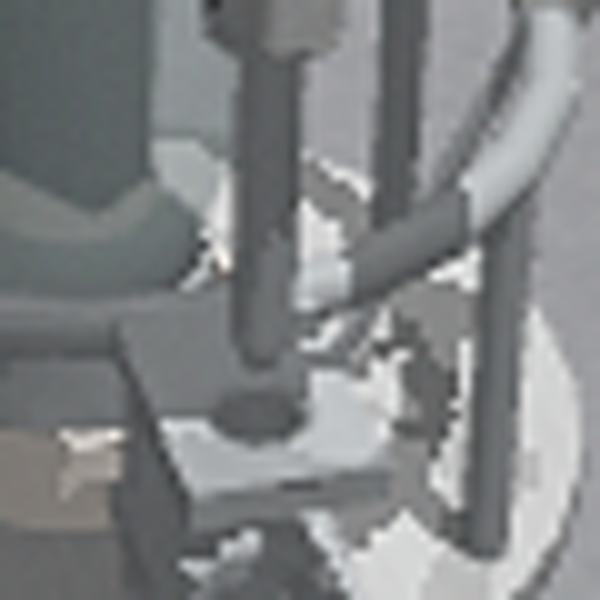

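```bash
python3 - <<'E'
from bench import r,cams
from h import *
for z in(.236,.230,.224,.218):
    r.movel([.632,-.066,z],max_speed=.05);o=st(r)
    if abs(o["ft_force"][2])>10:break
f=cams.grab_frame("side");cv2.imwrite("pics/s5.png",cv2.resize(f["img"][195:255,335:395,::-1],None,fx=10,fy=10,interpolation=cv2.INTER_CUBIC))
E
```

```text
t35.42 [ 0.494  0.417 -0.627  1.385  0.243  1.417 -0.129] [ 0.632 -0.066  0.236] F [-0.413 -0.485 -1.068] M [-0.003 -0.09  -0.015] w0.0156
 t35.69 [ 0.494  0.42  -0.626  1.394  0.245  1.406 -0.131] [ 0.632 -0.066  0.23 ] F [ 0.644  0.229 -1.098] M [-0.028 -0.146 -0.019] w0.0158
 t35.96 [ 0.495  0.423 -0.626  1.403  0.247  1.395 -0.132] [ 0.632 -0.066  0.224] F [ 0.364 -0.027 -2.305] M [-0.055 -0.107 -0.036] w0.0156
 t36.23 [ 0.495  0.426 -0.625  1.412  0.249  1.384 -0.134] [ 0.632 -0.066  0.218] F [ 1.176  0.712 -1.619] M [ 0.016 -0.097  0.013] w0.0161
```

View pics/s5.png

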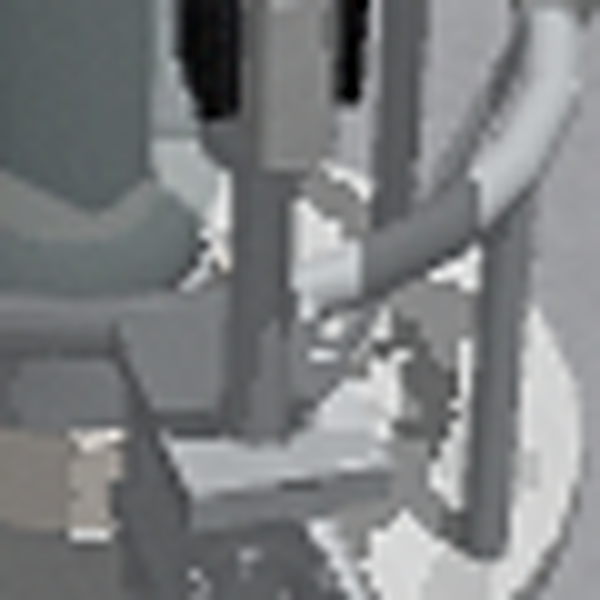

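```bash
python3 - <<'E'
from bench import r,cams
from h import *
for z in(.205,.195,.188,.182,.176,.168,.160,.153,.149,.147,.1455):
    r.movel([.632,-.066,z],max_speed=.06);o=st(r)
    if abs(o["ft_force"][2])>10 or np.linalg.norm(o["ft_force"])>15:break
f=cams.grab_frame("side");cv2.imwrite("pics/s6.png",cv2.resize(f["img"][180:260,325:405,::-1],None,fx=7.5,fy=7.5,interpolation=cv2.INTER_CUBIC))
E
```

```text
t36.64 [ 0.495  0.434 -0.623  1.43   0.253  1.36  -0.138] [ 0.632 -0.066  0.204] F [ 0.05  -0.359 -1.072] M [-0.016 -0.094 -0.001] w0.0160
 t36.96 [ 0.495  0.44  -0.622  1.443  0.257  1.341 -0.141] [ 0.632 -0.066  0.194] F [-0.565 -0.048 -0.816] M [-0.021 -0.153  0.017] w0.0155
 t37.23 [ 0.494  0.444 -0.621  1.452  0.26   1.328 -0.143] [ 0.632 -0.066  0.187] F [ 0.745 -0.125 -1.126] M [-0.035 -0.112  0.041] w0.0160
 t37.48 [ 0.494  0.448 -0.62   1.46   0.263  1.318 -0.145] [ 0.632 -0.066  0.182] F [-0.691 -0.067 -1.047] M [-0.01  -0.127 -0.026] w0.0155
 t37.73 [ 0.494  0.453 -0.618  1.468  0.266  1.307 -0.147] [ 0.632 -0.066  0.175] F [-0.105  0.583 -1.804] M [-0.018 -0.08   0.022] w0.0155
 t38.01 [ 0.493  0.458 -0.617  1.477  0.269  1.292 -0.149] [ 0.632 -0.066  0.167] F [-0.937  0.164 -2.243] M [ 0.005 -0.104  0.075] w0.0162
 t38.29 [ 0.492  0.464 -0.615  1.487  0.273  1.278 -0.152] [ 0.632 -0.066  0.159] F [-0.292  0.257 -1.498] M [-0.018 -0.086  0.068] w0.0159
 t38.56 [ 0.492  0.47  -0.614  1.495  0.277  1.265 -0.155] [ 0.632 -0.066  0.152] F [-0.034  0.177 -0.726] M [-0.015 -0.08  -0.023] w0.0157
 t38.81 [ 0.491  0.473 -0.613  1.499  0.279  1.258 -0.156] [ 0.632 -0.066  0.149] F [ 0.101  0.31  -1.049] M [-0.026 -0.081 -0.002] w0.0163
 t39.06 [ 0.491  0.474 -0.613  1.501  0.28   1.255 -0.157] [ 0.632 -0.066  0.147] F [-0.857 -0.953 -2.011] M [-0.046 -0.1    0.065] w0.0156
 t39.31 [ 0.491  0.474 -0.613  1.502  0.281  1.253 -0.157] [ 0.632 -0.066  0.147] F [-3.033 -0.199  4.591] M [-0.083  0.65   0.004] w0.0160
```

View pics/s6.png

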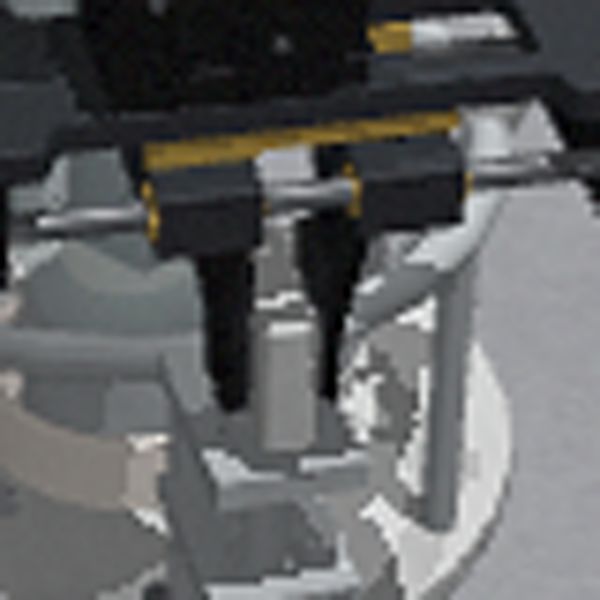

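Collar contact at z≈0.1465 (Fz rises by 6 N): seated. Release and back off.

```bash
python3 - <<'E'
from bench import r,cams
from h import *
r.gripper_to(.05);st(r,"open")
r.movel([.632,-.066,.30],max_speed=.2)
r.movel([.50,-.22,.42],max_speed=.4);st(r)
r.wait(.3)
import pickle
F={n:cams.grab_frame(n) for n in["side","top","wrist"]};pickle.dump(F,open("F3.pkl","wb"))
cv2.imwrite("pics/s7.png",cv2.resize(F["side"]["img"][110:310,210:450,::-1],(720,600)))
cv2.imwrite("pics/t7.png",cv2.resize(F["top"]["img"][130:330,100:350,::-1],(750,600)))
E
```

```text
open t40.23 [ 0.491  0.475 -0.612  1.503  0.281  1.252 -0.157] [ 0.632 -0.066  0.145] F [1.151 0.857 0.259] M [-0.033 -0.131  0.038] w0.0500
 t41.89 [ 0.798  0.173 -0.554  1.273  0.091  1.722  0.264] [ 0.5   -0.22   0.419] F [ 0.967 -0.198  0.836] M [-0.019 -0.091 -0.027] w0.0497
```

View pics/s7.png

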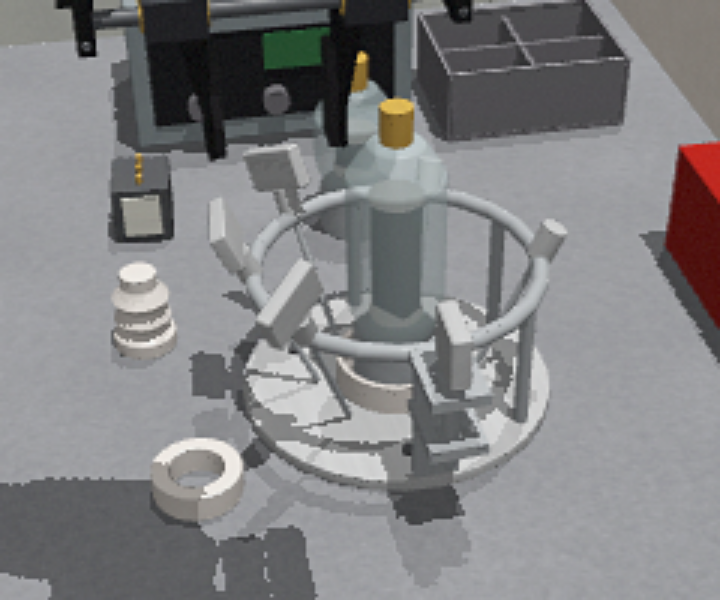

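View pics/t7.png

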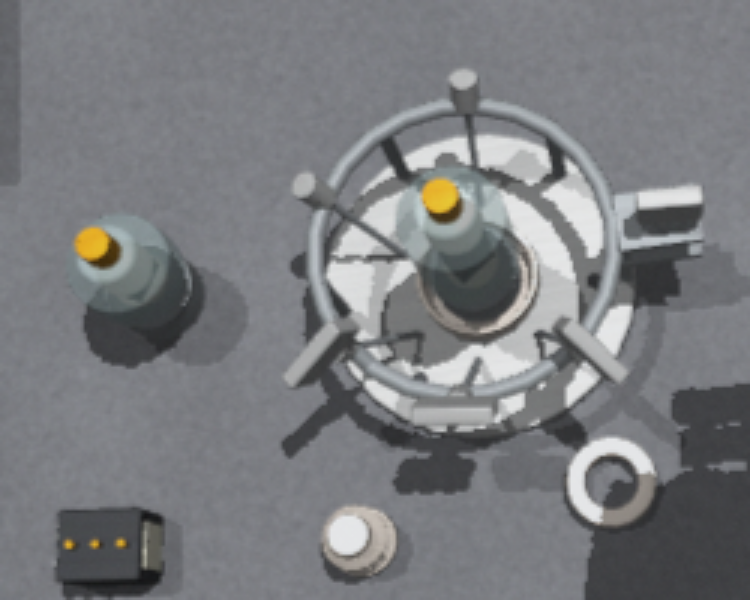

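```bash
python3 - <<'E'
from bench import r
r.job_done()
E
```

```text
the job is handed in; nothing more can be done
```

I tightened nipples 1, 2 and 3 by one, two and one quarter turns in that order. Then I moved the lock pin from its block into both ears, released it and handed the job in. It took about 42 s of the 72 s allowed, and no verdict was reported.

**Nipples:** in the last pictures wings 1 and 3 stand radial and wing 2 lies along the rim again. The pictures alone cannot tell two quarter turns from none on wing 2. That rests on the wrist joint turning the full 180° with the grip holding.

**Pin:** it met no resistance through either ear. The collar touched at a tool height of 0.1465 m, against 0.146 m expected. It stands upright in the ears, with the gripper clear.

**Bench:** the glass tube and the nearby items (spare tube, insulator, ring, choke) show no visible shift. I did not recheck the mug and jar after the pin was placed; they looked unmoved about halfway through.

**What disagreed:**
- The four blue and orange look-alike pins fell over during the run, and the orange one came to rest leaning on the wooden block. They were standing free on their tips and the wrist force I read at the stops stayed near zero, so I think they fell on their own. I did not see it happen.
- My first camera fit of the cradle was about 3 mm off and I corrected it before the first grasp.
- The wrist and side views disagreed by 1–2 mm on how the pin lined up with the ear hole. I split the difference, and the pin went in cleanly.

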